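# Book power modules into the scan bay

### The job

Put all the power modules lying on the bench flat into the tote, labels up, then push the loaded tote gently along the rollers until it is up against the bumper of the scan bay. Then take the scanner and read the label on the bay, next each module's label where it lies in the tote, from the smallest module to the largest, and last the label on the tote itself, holding the beam still on each label for a good two seconds; stand the scanner back upright in its tray. Leave the tote against the bumper, and leave the spool, multimeter and resistor alone.

Things in the scene. Friction and masses are not known exactly. Their poses are not given: they have to be found in the camera images.
- conveyor: Low roller track fixed to the bench, 620 long (its y), 190 wide (its x): 15 free-turning steel rollers at 40 pitch, tops 45 above the bench, between two rails (12 thick, tops 57 above the bench, 166 apart inside). Origin on the bench under its middle, z up. The scan bay is at its +y end; the -y end is open.
- stop: Scan bay: grey end plate (200 x 18, 90 high) across the track's +y end; its rubber bumper, 110 wide, 53 to 83 above the bench, looks to -y. Origin at bench height below the middle of the bumper's face; axes as the track's. Two cheeks, 64 high, run 160 along the outside of the rails (outer faces 106 off the middle). Its place along the track varies.
- bay_label: The bay's barcode label on a white holder (40 x 40 x 3) on a short post on top of the bay's end plate. Origin: centre of the printed face, at x -60, y 24, z 118 of the stop; its z axis is the outward normal, leaning 35 degrees from vertical towards the stop's -x (towards the robot).
- tote: Grey open tote loose on the rollers, outside 158 (x) x 188 (y) x 55 high, walls and floor 4 thick, 0.5 kg empty. Origin: centre of its underside; axes as the track's, z up. Rolls along y at about 2 N (hardly coasts), 4 play each side in x. Against the bumper its origin is at y -94 of the stop. Push outside its -y wall, 20 to 40 above the roller tops.
- tote_label: The tote's barcode label on a white holder (40 x 70 x 3) that sticks out from the middle of the tote's near (-x) rim. Origin: centre of the printed face, at x -95, z 46 of the tote; its z axis is the outward normal, leaning 35 degrees from vertical towards the tote's -x (towards the robot).
- scanner: Handheld barcode scanner, 0.22 kg, standing on its flat head in its tray, handle up. Head: grey block 64 (x) x 48 (y) x 34 high; handle: black post 30 x 30, from 34 to 118 high, centred at x -8. Origin: centre of the head's underside, z up along the handle, +x the nose (glass strip). No trigger to press: it reads whenever aimed.
- beam: Reading window in the scanner's head, at x 24, y 0, z 4 of the scanner. Its z axis is the beam: it leaves downwards, leaning 20 degrees from the scanner's -z towards its nose (+x); y is the scanner's y. A label is read while the beam hits within 12 of its centre (each way), 45 to 115 in front of the window, at most 24 degrees off the label's normal, for 2 s unbroken.
- stand: Parking tray of the scanner, fixed to the bench: black open box 100 (x) x 84 (y) x 16 high, walls and floor 4 thick. Origin at the centre of its underside, z up. The scanner stands on its floor (scanner origin at z 4), nose towards the tray's +x or so.
- module1: Power module, smallest: aluminium case with black ends and a barcode label on top, 46 long (x) x 44 wide (y) x 24 high, about 0.11 kg. Origin at the centre of its underside, z up. May be absent.
- module1_label (a point): Centre of that module's label (30 x 22), on its top, 24 above its origin; the normal is the module's z.
- module2: Power module, second size: aluminium case with black ends and a barcode label on top, 56 long (x) x 44 wide (y) x 32 high, about 0.16 kg. Origin at the centre of its underside, z up. May be absent.
- module2_label (a point): Centre of that module's label (30 x 22), on its top, 32 above its origin; the normal is the module's z.
- module3: Power module, third size: aluminium case with black ends and a barcode label on top, 66 long (x) x 44 wide (y) x 40 high, about 0.22 kg. Origin at the centre of its underside, z up. May be absent.
- module3_label (a point): Centre of that module's label (30 x 22), on its top, 40 above its origin; the normal is the module's z.
- module4: Power module, largest: aluminium case with black ends and a barcode label on top, 76 long (x) x 44 wide (y) x 48 high, about 0.28 kg. Origin at the centre of its underside, z up. May be absent.
- module4_label (a point): Centre of that module's label (30 x 22), on its top, 48 above its origin; the normal is the module's z.
- spool: Bystander: black cable spool, 72 across, 50 high. Origin under its centre.
- multimeter: Bystander: yellow multimeter lying flat, 170 x 80 x 38. Origin under its centre.
- resistor: Bystander: green tubular power resistor lying down, 220 x 44 x 44. Origin under its centre.
Not all that is in view belongs to the job. Leave any orange or yellow look-alike of the module2 alone.

How it is judged:
By the outcome, as a careful person would: the job done as asked, in the order asked, and still so for the second after the job is handed in, with the robot touching nothing.
Of module1, module2, module3, module4 only 2 to 4 are there at a start; the rules pass over those that are not, and their reading is None.
At some moment in a run one of module1, module2, module3, module4, tote may be knocked a few centimetres aside while the robot is not near it.
It also fails if it takes over 210 s, if anything falls off the work surface, if the arm or the gripper's body presses on something with over 40 N, if the wrist force passes 120 N, or if a joint passes its speed limit or range.

### The arm

A 6-joint arm with a two-finger parallel gripper is mounted at the origin on the work surface. World frame = base frame: x ahead of the robot, y to its left, z up, the work surface at z = 0. Lengths are in m, angles in degrees, forces in N, time in s.
With the tool pointing down it reaches from about 0.35 to 0.875 m from the base axis. Payload 4.2 kg.
Tool frame: the origin (TCP) lies on the centre line of the jaws, within the pads' length; the fingertips stand r.tip_extent ahead of it and the grasp point (between the pads) lies 11 mm behind it (r.tip_extent is the distance from the TCP to the fingertips, in m); z points along the fingers, y is the line along which they close (so a half turn about z gives the same grasp; the last joint's range is limited). The gripper opens to 87 mm and grips with 3 to 60 N. Pads are 19 mm wide; open, the fingers measure 117 mm over their backs; the gripper's body (75 mm by 190 mm) begins 51 mm behind the grasp point.
Start: joints at [87.64, 22.042, 0.453, 0, -68.411, -14.817], TCP at [0.185, 0.597, 0.231] pointing down, gripper open.
Joint ranges: [-179.83, 179.83], [-69.29, 118.12], [-61.27, 80.66], [-181.25, 117.63], [-171.15, -9.14], [-177.46, 177.46]. Speed limits (degrees/s): [159.86, 159.86, 180, 180, 180, 180].

### API

Orientations are given as a 3x3 rotation matrix whose columns are the frame's x, y, z axes.
In Python, from station import r gives the robot as it stands.
- The arm moves only by the shell command python3 -m jog 'ROWS'. ROWS is text: rows parted by semicolons, each of 5 numbers parted by spaces: the opening, from 0 (shut) to 1 (fully open), then the shift along the world's x, y, z in mm, then the turn about the world's z in degrees. In form: hand dx dy dz roll; .... A call has 1 to 5 rows; each row shifts and turns the commanded pose from where the row before left it; what a row does not reach is not made up. A row lasts 1/8 s, in which the tool goes at most 62.5 mm and 10.7 degrees, less where a joint would pass 70% of its speed; a pose out of reach is approached as far as the arm can. A call is refused whole if a number of a shift passes 62.5 or a number of a turn 10.7, either way. A call with a gripper value outside its range is refused whole. The fingers move at their own pace and stop on an object; the grip force is fixed at half the most. Time passes only in rows, so rows that do not move let the fingers close. It gives the time, the measured TCP pose, the force, the opening and the grip force at its end, in the units of the state.
- r.sense(): the state, without advancing time (a new reading comes with each control period).
- r.capture(name): name is "scene" or "top" or "wrist"; returns a dict with "pixels" (480x640x3 uint8, red, green, blue), "fovy" (degrees; the focal length in pixels is half the picture's height over the tangent of half this angle, whatever the lens; pixels are square), "cx", "cy" (the principal point, pixels), "k1" (the pictures are not rectified: a ray, as slopes to the right and down, at radius r is drawn at 1 + k1 r^2 times it, then the intrinsics apply), "origin" and "orientation" of the camera in the world; the wrist camera has in their place "T_tool_cam" (4x4, takes a point from camera to tool coordinates, whose origin is the TCP and whose axes are the flange's). Camera axes: x right, y down, z forward; pixel columns grow to the right and rows downward; lengths in m; the calibration is good to about 2 mm. A picture is of the moment at which its call begins: read the wrist's pose just before it. There is no depth.
- r.finish_job(): hands the job in; it is judged then, once.
The state is a dict: "time_s": time; "joints": joint angles; "joint_velocities": joint speeds; "effort": joint torques, N m; "tcp_pos": TCP position; "ee_rot": TCP orientation; "wrist_force": force on the tool from outside, world axes, zero at the start; "moment": the same for the moment, N m; "gripper_width": opening from 0.0 (shut) to 1.0 (fully open); "gripper_force": force on a finger pad.
Only numpy, scipy, OpenCV 4.12 (cv2) and the standard library are available. Lean on these libraries where they do the work, as an engineer would, in place of code of your own. Each camera call takes 0.05 s, during which the arm holds its last target. There are 200 camera calls.

## Working session

There is one attempt and no reset: what is moved stays moved. The work goes in short steps, Python scripts to look and compute and a shell command to move; the robot and the scene stay as the last step left them, time stands still between calls to the robot, and variables do not carry over. Pictures are saved under pics/ and viewed, at most 14 in all, crops included, and the job is handed in when it is done.

```bash
ls; mkdir -p pics; cat > h.py <<'E'
import numpy as np, cv2
from station import r
def cap(n):
    s=r.sense(); c=r.capture(n)
    if n=="wrist":
        T=np.eye(4);T[:3,:3]=s["ee_rot"];T[:3,3]=s["tcp_pos"];T=T@np.array(c["T_tool_cam"])
        c["origin"]=T[:3,3];c["orientation"]=T[:3,:3]
    c["o"]=np.array(c["origin"]);c["R"]=np.array(c["orientation"]).reshape(3,3)
    f=240/np.tan(np.radians(c["fovy"]/2));c["K"]=np.array([[f,0,c["cx"]],[0,f,c["cy"]],[0,0,1.]])
    c["D"]=np.array([c["k1"],0,0,0,0.]);return c
def save(c,name):cv2.imwrite("pics/"+name,cv2.cvtColor(c["pixels"],cv2.COLOR_RGB2BGR))
def ray(c,uv,z):
    p=cv2.undistortPoints(np.array(uv,float).reshape(-1,1,2),c["K"],c["D"]).reshape(-1,2)
    d=np.c_[p,np.ones(len(p))]@c["R"].T
    return c["o"]+d*((z-c["o"][2])/d[:,2])[:,None]
def proj(c,P):
    P=(np.array(P,float).reshape(-1,3)-c["o"])@c["R"]
    return cv2.projectPoints(P,np.zeros(3),np.zeros(3),c["K"],c["D"])[0].reshape(-1,2)
E
python3 - <<'E'
from h import *
for n in("scene","top","wrist"):
    c=cap(n);save(c,n+"0.png");print(n,c["o"].round(3),c["R"].round(2).tolist(),c["fovy"],c["k1"])
    np.save(n+"0.npy",c,allow_pickle=True)
print(r.sense(),r.tip_extent)
E
```

```text
pics
scene [1.434 0.385 0.826] [[-0.4, 0.54, -0.74], [0.91, 0.22, -0.34], [-0.02, -0.81, -0.58]] 44.96711326436191 0.0326682686916741
top [ 0.348 -0.021  1.299] [[0.01, -0.99, 0.17], [-1.0, -0.02, -0.01], [0.01, -0.17, -0.99]] 52.89137481705533 -0.08961865548210746
wrist [0.265 0.573 0.384] [[-0.3, -0.91, -0.29], [-0.96, 0.28, 0.09], [0.0, 0.3, -0.95]] 64.29176035884761 -0.020215417205491932
{'time_s': 0.15, 'joints': array([ 8.76413853e+01,  2.20806000e+01,  3.98352584e-01, -2.15889678e-02,
       -6.84131092e+01, -1.48162867e+01]), 'joint_velocities': array([-0.02292461, -0.13667018,  0.26906221,  0.1232306 ,  0.05195637,
       -0.00641218]), 'effort': array([ 3.13353848e-04, -3.91053951e+01,  1.87586653e+01,  4.22226146e+00,
        1.23750951e-02, -1.37407224e-04]), 'tcp_pos': array([0.18440845, 0.59670569, 0.22971269]), 'ee_rot': array([[ 9.55366794e-01, -2.95421926e-01, -4.18564285e-04],
       [-2.95422210e-01, -9.55365375e-01, -1.64843196e-03],
       [ 8.71011190e-05,  1.69851034e-03, -9.99998554e-01]]), 'wrist_force': array([ 0.43899497, -0.4331683 , -0.53224771]), 'moment': array([0.04132369, 0.01664614, 0.02866468]), 'gripper_force': 0.0, 'gripper_width': 1.0038714060650702} 0.008
```

View pics/top0.png

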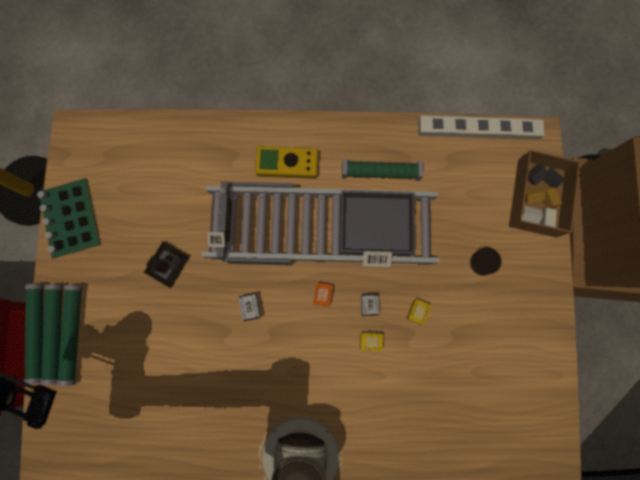

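View pics/scene0.png

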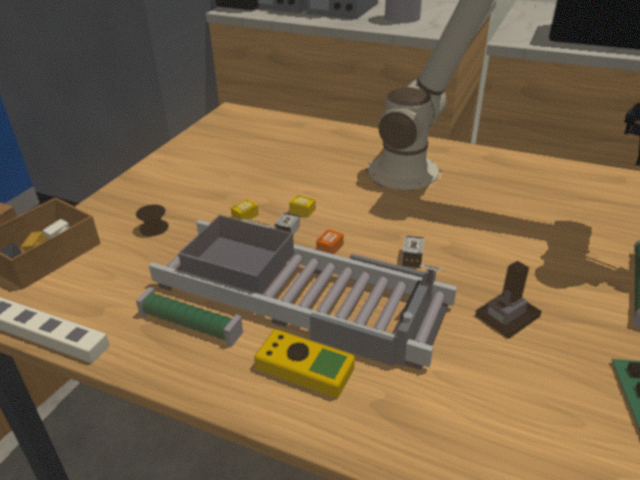

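The top view shows two aluminium modules at (249,307) and (370,304), with orange and yellow decoys around them. The tote is at (377,222), the bay plate is at u≈226, and the scanner is in its tray at (167,264).

```bash
python3 - <<'E'
from h import *
c=np.load("top0.npy",allow_pickle=True).item()
im=cv2.cvtColor(c["pixels"],cv2.COLOR_RGB2BGR)
def crop(u,v,w,h,k):return cv2.resize(im[v:v+h,u:u+w],None,fx=k,fy=k,interpolation=cv2.INTER_CUBIC)
a=np.hstack([crop(235,285,32,40,6),crop(354,285,32,40,6),crop(140,235,64,40,6)])
b=crop(200,180,256,88,3)
b=b[:, :a.shape[1]] if b.shape[1]>a.shape[1] else b
cv2.imwrite("pics/m0.png",np.vstack([a,np.pad(b,((0,0),(0,a.shape[1]-b.shape[1]),(0,0)))]))
hsv=cv2.cvtColor(im,cv2.COLOR_BGR2HSV)
m=((hsv[...,1]<70)&(hsv[...,2]>60)).astype(np.uint8)
n,l,s,ce=cv2.connectedComponentsWithStats(m[:360])
for i in range(1,n):
    if s[i,4]>60 and 100<ce[i][0]<560 and ce[i][1]>110:
        rc=cv2.minAreaRect(np.argwhere(l==i)[:,::-1].astype(np.float32))
        print(s[i],ce[i].round(1),np.round(rc[0],1),np.round(rc[1],1),round(rc[2],1),ray(c,[rc[0]],.035).round(3))
for z in(.0,.024,.048):print(z,ray(c,[[240,297],[256,295],[260,318],[243,320]],z).round(3).tolist(), ray(c,[[361,292],[379,292],[380,315],[363,316]],z).round(3).tolist())
E
```

```text
[ 419  116  125   23 2350] [480.5 126.7] [481.  126.6] [124.5  19.2] 1.9 [[ 0.894 -0.491  0.035]]
[342 159   7  19  87] [344.8 167.4] [344.7 168.1] [ 5.7 18.1] 6.3 [[ 0.762 -0.105  0.035]]
[417 162   6  18  86] [419.7 169.5] [419.5 170.5] [17.  5.] 90.0 [[ 0.76  -0.311  0.035]]
[ 202  182   26   76 1105] [217.  221.5] [214.9 219.5] [21.6 76.1] 3.5 [[0.613 0.242 0.035]]
[  225   182   214    84 10149] [334.2 225.4] [332.5 224.3] [213.   79.5] 1.7 [[ 0.605 -0.074  0.035]]
[523 207  33  20 471] [540.  215.8] [539.6 215. ] [33.3 16.7] 11.3 [[ 0.641 -0.643  0.035]]
[239 294  21  26 431] [249.  306.6] [248.9 306.4] [24.3 18. ] 78.7 [[0.384 0.142 0.035]]
[361 295  18  20 341] [369.8 304.5] [369.5 304.5] [19. 17.] 90.0 [[ 0.393 -0.172  0.035]]
0.0 [[0.409, 0.172, 0.0], [0.415, 0.129, 0.0], [0.354, 0.116, 0.0], [0.348, 0.161, 0.0]] [[0.428, -0.153, 0.0], [0.428, -0.202, 0.0], [0.367, -0.204, 0.0], [0.364, -0.159, 0.0]]
0.024 [[0.408, 0.168, 0.024], [0.414, 0.126, 0.024], [0.354, 0.114, 0.024], [0.348, 0.158, 0.024]] [[0.426, -0.151, 0.024], [0.427, -0.198, 0.024], [0.367, -0.201, 0.024], [0.363, -0.156, 0.024]]
0.048 [[0.407, 0.164, 0.048], [0.413, 0.123, 0.048], [0.354, 0.111, 0.048], [0.348, 0.155, 0.048]] [[0.425, -0.148, 0.048], [0.425, -0.195, 0.048], [0.366, -0.197, 0.048], [0.363, -0.154, 0.048]]
```

View pics/m0.png

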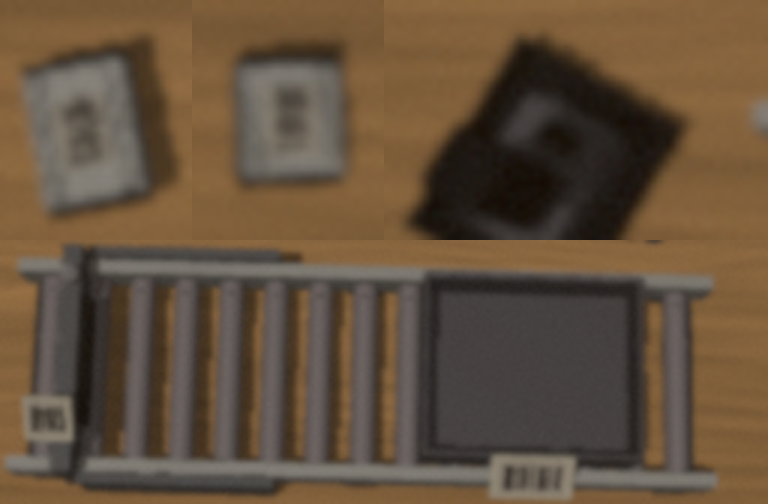

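The mosaic confirms two modules, roughly 66 and 56 long. It also gives the rail ends, the tote rim corners, the tote label (377,259) and the bay label (216,240) for ray casting.

```bash
python3 - <<'E'
from h import *
c=np.load("top0.npy",allow_pickle=True).item()
f=lambda uv,z:ray(c,uv,z).round(4)[:,:2].tolist()
print("rails",f([[206.7,189.3],[437.3,195],[202.7,255],[438,260.7]],.057))
print("tote",f([[341.7,191.7],[414.3,193.3],[414.3,255],[340,253.3]],.1))
print("tlabel",f([[377.3,259]],.091),"blabel",f([[216,239.7]],.118))
print("scanner handle top guess",f([[163,261+0]],.12),"tray corners z.016",f([[164+0-0,241.5],[188,255.5],[170,286],[146,272]],.016))
print("spool",f([[486,261]],.025),"decoys",f([[323,294],[419,311],[372,341]],.03))
s=cv2.cvtColor(c["pixels"],cv2.COLOR_RGB2BGR)
w=np.load("wrist0.npy",allow_pickle=True).item();print(proj(w,[[.46,.36,.1]]))
cv2.imwrite("pics/m1.png",np.hstack([cv2.resize(s[230:300,130:210],None,fx=7,fy=7,interpolation=cv2.INTER_CUBIC)]))
E
```

```text
rails [[0.6906, 0.2638], [0.6853, -0.3527], [0.5137, 0.2649], [0.5082, -0.3494]]
tote [[0.6776, -0.0937], [0.6769, -0.2813], [0.5163, -0.2779], [0.5178, -0.0902]]
tlabel [[0.506, -0.1853]] blabel [[0.5445, 0.2195]]
scanner handle top guess [[0.4886, 0.3489]] tray corners z.016 [[0.5543, 0.3822], [0.5171, 0.3142], [0.4341, 0.3583], [0.4704, 0.4261]]
spool [[0.5132, -0.4895]] decoys [[0.4193, -0.0504], [0.3779, -0.3029], [0.2993, -0.1789]]
[[ 584.57689261 -353.69234495]]
```

View pics/m1.png

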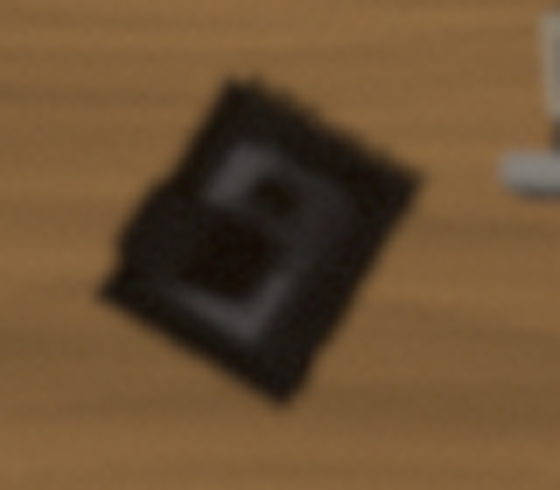

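```bash
python3 -m jog '1 24 -56 0 4;1 24 -56 0 4;1 24 -56 0 4;1 24 -56 0 4;1 24 -56 0 4'; python3 -m jog '1 24 -56 0 4;1 24 -56 0 4;1 31 -64 0 0' ; python3 -m jog '1 24 -56 0 4;1 0 0 0 0;1 0 0 0 0' ; python3 - <<'E'
from h import *
c=cap("wrist");save(c,"w1.png");np.save("w1.npy",c,allow_pickle=True);s=r.sense();print(s["tcp_pos"],s["ee_rot"][:,0])
E
```

```text
time_s: 0.78
tcp_pos: [0.3048, 0.3151, 0.2305]
ee_rot: [[0.999, 0.052, 0.0], [0.052, -0.999, -0.0], [0.0, 0.0, -1.0]]
wrist_force: [1.3, -0.6, -0.6]
gripper_width: 0.999
gripper_force: 0.0
time_s: 1.15
tcp_pos: [0.3287, 0.2612, 0.2307]
ee_rot: [[0.993, 0.118, 0.0], [0.118, -0.993, 0.001], [0.0, -0.001, -1.0]]
wrist_force: [-0.7, -0.3, -0.5]
gripper_width: 1.007
gripper_force: 0.0
[0.32854445 0.26175154 0.23061175] [9.92887891e-01 1.19052851e-01 2.32561834e-04]out of range; nothing moved
```

View pics/w1.png

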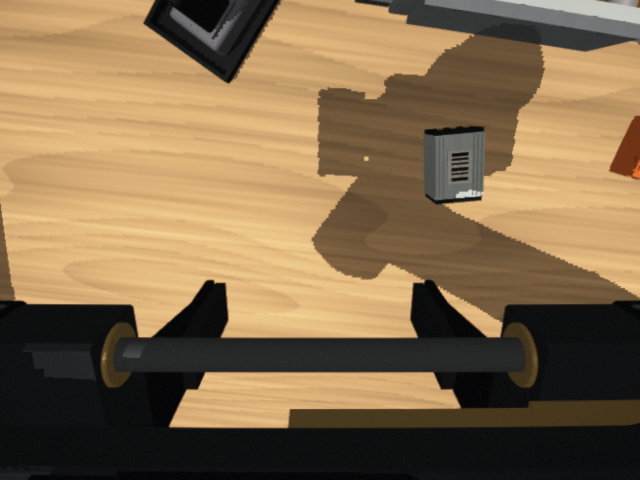

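The wrist picture shows the module at (457,165), label centre at (460,167). Its top face runs roughly from u 434 to 484 and v 131 to 200.

```bash
python3 - <<'E'
from h import *
c=np.load("w1.npy",allow_pickle=True).item()
for z in(.024,.032,.04,.048):
    P=ray(c,[[434,131],[484,128],[483,199],[437,202],[460,167]],z)[:,:2]
    print(z,np.linalg.norm(P[0]-P[1]).round(4),np.linalg.norm(P[1]-P[2]).round(4),np.linalg.norm(P[3]-P[0]).round(4),P[:4].mean(0).round(4),P[4].round(4),np.degrees(np.arctan2(*(P[1]-P[2])[::-1])).round(1))
cv2.imwrite("pics/w1c.png",cv2.resize(cv2.cvtColor(c["pixels"][115:215,410:500],cv2.COLOR_RGB2BGR),None,fx=5,fy=5,interpolation=cv2.INTER_CUBIC))
E
```

```text
0.024 0.0458 0.0666 0.067 [0.3828 0.1358] [0.3819 0.1351] 13.2
0.032 0.0448 0.0652 0.0655 [0.3835 0.1388] [0.3826 0.1382] 13.2
0.04 0.0438 0.0637 0.064 [0.3841 0.1418] [0.3832 0.1412] 13.2
0.048 0.0428 0.0622 0.0625 [0.3848 0.1448] [0.3839 0.1442] 13.2
```

View pics/w1c.png

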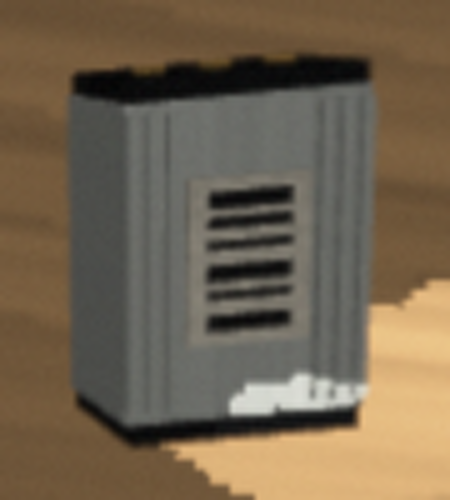

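Module3 (66 x 44 x 40) confirmed, centre (0.384, 0.1415), heading about 13°.

```bash
python3 -m jog '1 28 -55 0 3;1 27 -55 0 3;1 0 -10 -50 0;1 0 0 -60 0;1 0 0 -40 0'; python3 -m jog '1 0 0 0 0;1 0 0 0 0;1 0 0 0 0' ; python3 - <<'E'
from h import *
s=r.sense();print(s["tcp_pos"],s["ee_rot"][:,0])
c=cap("wrist");save(c,"w2.png")
t=cap("top");o=np.load("top0.npy",allow_pickle=True).item();d=cv2.absdiff(t["pixels"],o["pixels"]).max(2)
n,l,st,ce=cv2.connectedComponentsWithStats((d>40).astype(np.uint8))
print([(x.tolist()) for x in st[1:] if x[4]>30])
E
```

```text
time_s: 1.82
tcp_pos: [0.3829, 0.1415, 0.0784]
ee_rot: [[0.975, 0.223, -0.002], [0.223, -0.975, -0.001], [-0.002, 0.001, -1.0]]
wrist_force: [-0.1, 0.4, 0.1]
gripper_width: 0.998
gripper_force: 0.0
time_s: 2.2
tcp_pos: [0.3847, 0.1425, 0.0822]
ee_rot: [[0.975, 0.223, 0.003], [0.223, -0.975, 0.003], [0.004, -0.002, -1.0]]
wrist_force: [1.1, 0.2, -0.3]
gripper_width: 0.998
gripper_force: 0.0
[0.38466184 0.14254075 0.08223289] [0.97480469 0.22302861 0.00374824]
[[150, 261, 221, 143, 11488], [82, 311, 85, 108, 4722], [191, 358, 115, 96, 4320], [0, 379, 57, 50, 1329], [155, 406, 81, 74, 3280], [341, 413, 13, 30, 186], [300, 437, 13, 11, 70], [282, 446, 23, 12, 163], [325, 446, 14, 22, 82], [255, 456, 19, 24, 341], [316, 457, 17, 21, 112]]
```

View pics/w2.png

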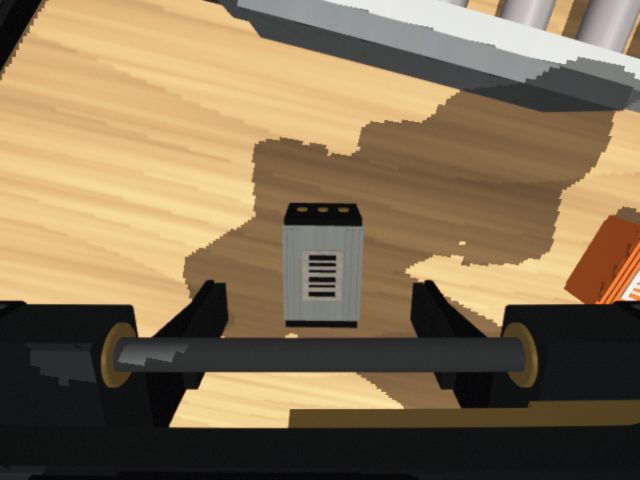

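The module lies square between the open fingers at (322,275). I'll descend and grip.

```bash
python3 -m jog '1 0 0 -50 0;1 0 0 -14 0;1 0 0 0 0;0 0 0 0 0;0 0 0 0 0'; python3 -m jog '0 0 0 0 0;0 0 0 0 0;0 0 0 20 0;0 0 0 50 0;0 0 0 60 0' 
```

```text
time_s: 2.92
tcp_pos: [0.3842, 0.1417, 0.0176]
ee_rot: [[0.975, 0.222, 0.002], [0.222, -0.975, 0.002], [0.002, -0.001, -1.0]]
wrist_force: [-0.0, 0.8, 0.1]
gripper_width: 0.853
gripper_force: 0.0
time_s: 3.55
tcp_pos: [0.3824, 0.1402, 0.147]
ee_rot: [[0.975, 0.222, -0.003], [0.222, -0.975, -0.002], [-0.004, 0.002, -1.0]]
wrist_force: [1.2, 1.4, -1.7]
gripper_width: 0.499
gripper_force: 30.0
```

```bash
python3 -m jog '0 34 -48 8 -3;0 34 -48 8 -3;0 34 -48 8 -3;0 34 -48 8 -3;0 34 -48 8 -1'; python3 -m jog '0 30 -48 0 0;0 0 0 0 0;0 0 0 0 0;0 0 0 0 0' ; python3 - <<'E'
from h import *
s=r.sense();print(s["tcp_pos"],s["ee_rot"][:,0],s["gripper_width"])
c=cap("wrist");save(c,"w3.png");np.save("w3.npy",c,allow_pickle=True)
E
```

```text
time_s: 4.18
tcp_pos: [0.5538, -0.1006, 0.1861]
ee_rot: [[1.0, -0.004, -0.001], [-0.004, -1.0, 0.001], [-0.001, -0.001, -1.0]]
wrist_force: [1.1, 0.5, -2.1]
gripper_width: 0.505
gripper_force: 30.0
time_s: 4.68
tcp_pos: [0.5828, -0.1459, 0.1864]
ee_rot: [[1.0, -0.002, -0.001], [-0.002, -1.0, 0.0], [-0.001, -0.0, -1.0]]
wrist_force: [-1.0, -0.2, -1.9]
gripper_width: 0.5
gripper_force: 30.0
[ 0.58282167 -0.1459229   0.18638065] [ 9.99997919e-01 -1.84411576e-03 -8.73013684e-04] 0.499875104490697
```

View pics/w3.png

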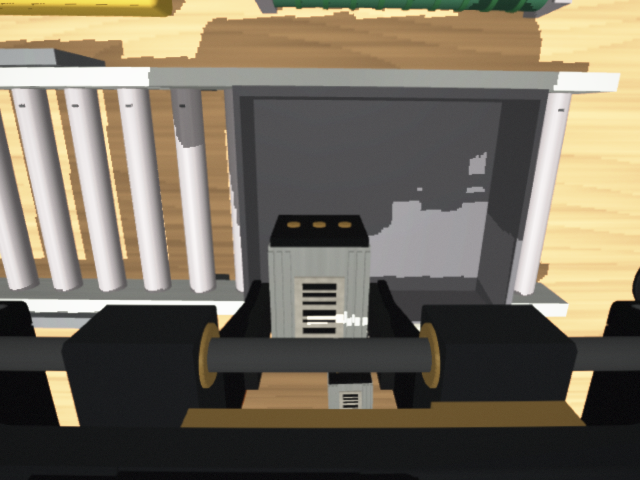

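The tote rim's far corners are at about (233,87) and (548,90), and the held module hangs level above the left half of the tote.

```bash
python3 - <<'E'
from h import *
c=np.load("w3.npy",allow_pickle=True).item()
print(ray(c,[[233,87],[548,90]],.1).round(4),ray(c,[[350,400]],.032).round(4))
E
```

```text
[[ 0.683  -0.0939  0.1   ]
 [ 0.6815 -0.2813  0.1   ]] [[ 0.3985 -0.175   0.032 ]]
```

```bash
python3 -m jog '0 18 -2 0 0;0 0 0 -50 0;0 0 0 -40 0;0 0 0 -20 0;0 0 0 -8 0'; python3 -m jog '0 0 0 0 0;0 0 0 0 0' ; python3 -m jog '0.62 0 0 0 0;0.62 0 0 0 0;0.62 0 0 0 0;0.62 0 0 20 0;0.62 0 0 40 0'; python3 -m jog '0.8 0 0 60 0;1 -30 0 10 0;1 -60 -7 0 0;1 -60 -10 0 0;1 0 0 0 0'; python3 - <<'E'
from h import *
s=r.sense();print(s["tcp_pos"],s["ee_rot"][:,0],s["gripper_width"])
c=cap("wrist");save(c,"w4.png");np.save("w4.npy",c,allow_pickle=True)
E
```

```text
time_s: 5.35
tcp_pos: [0.6049, -0.1488, 0.0768]
ee_rot: [[1.0, 0.002, 0.008], [0.002, -1.0, -0.004], [0.008, 0.004, -1.0]]
wrist_force: [-8.4, 3.8, 35.4]
gripper_width: 0.505
gripper_force: 30.0
time_s: 5.6
tcp_pos: [0.6051, -0.1488, 0.0765]
ee_rot: [[1.0, 0.002, 0.01], [0.002, -1.0, -0.003], [0.01, 0.003, -1.0]]
wrist_force: [-5.5, 0.9, 23.6]
gripper_width: 0.502
gripper_force: 30.0
time_s: 6.22
tcp_pos: [0.5999, -0.1486, 0.1265]
ee_rot: [[1.0, -0.003, -0.006], [-0.003, -1.0, 0.0], [-0.006, -0.0, -1.0]]
wrist_force: [0.6, 0.4, 0.7]
gripper_width: 0.622
gripper_force: 0.0
time_s: 6.85
tcp_pos: [0.4468, -0.1661, 0.198]
ee_rot: [[1.0, -0.005, -0.003], [-0.005, -1.0, 0.001], [-0.003, -0.001, -1.0]]
wrist_force: [0.7, -0.3, 0.5]
gripper_width: 0.989
gripper_force: 0.0
[ 0.44683324 -0.16608502  0.19798   ] [ 0.99998413 -0.00458161 -0.00327923] 0.9888848933801326
```

View pics/w4.png

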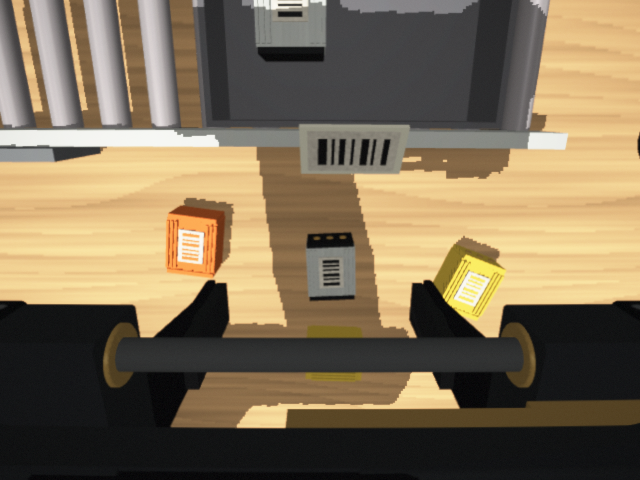

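Module3 lies in the tote, at about (290,25). The next module's label is at (331,271), and its top face spans about (307..354, 246..298). The orange and yellow decoys sit either side.

```bash
python3 - <<'E'
from h import *
c=np.load("w4.npy",allow_pickle=True).item()
im=c["pixels"]
cv2.imwrite("pics/w4c.png",cv2.cvtColor(np.vstack([cv2.resize(im[0:70,180:340],None,fx=4,fy=4),cv2.resize(im[225:305,270:430],None,fx=4,fy=4)]),cv2.COLOR_RGB2BGR)[:600])
for z in(.024,.032,.04,.048):
    P=ray(c,[[308,236],[352,234],[355,299],[309,301],[331,271]],z)[:,:2]
    print(z,[np.linalg.norm(P[i]-P[(i+1)%4]).round(4) for i in range(4)],P[:4].mean(0).round(4),P[4].round(4),np.degrees(np.arctan2(*(P[1]-P[2])[::-1])).round(1))
E
```

```text
0.024 [np.float64(0.0398), np.float64(0.0652), np.float64(0.044), np.float64(0.0653)] [ 0.3943 -0.1756] [ 0.3918 -0.1756] 3.8
0.032 [np.float64(0.0388), np.float64(0.0637), np.float64(0.0429), np.float64(0.0637)] [ 0.3977 -0.1754] [ 0.3952 -0.1754] 3.8
0.04 [np.float64(0.0378), np.float64(0.0621), np.float64(0.0419), np.float64(0.0621)] [ 0.401  -0.1751] [ 0.3986 -0.1751] 3.8
0.048 [np.float64(0.0369), np.float64(0.0605), np.float64(0.0408), np.float64(0.0605)] [ 0.4044 -0.1749] [ 0.402  -0.1749] 3.8
```

View pics/w4c.png

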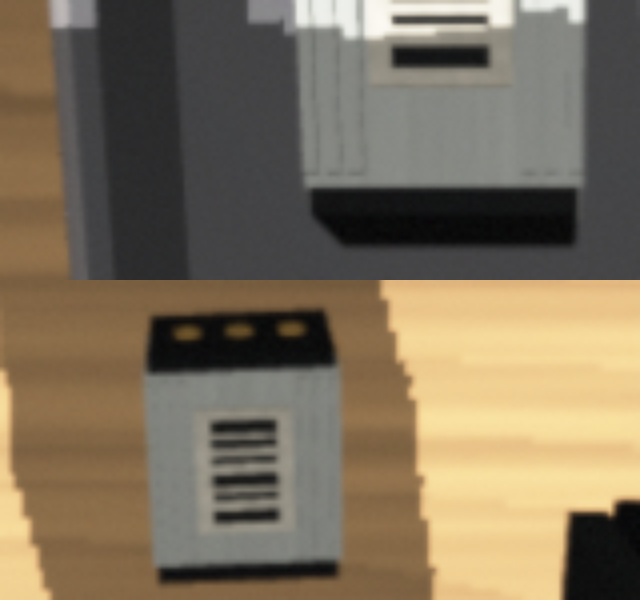

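```bash
python3 - <<'E'
from h import *
def show(c,uv):
  for z in(.024,.032,.04,.048):
    P=ray(c,uv,z)[:,:2]
    print(z,[round(float(np.linalg.norm(P[i]-P[(i+1)%4])),4) for i in range(4)],P[:4].mean(0).round(4),P[4].round(4),np.degrees(np.arctan2(*(P[1]-P[2])[::-1])).round(1))
c=np.load("w4.npy",allow_pickle=True).item()
show(c,[[306.7,247.5],[355,246.5],[354.5,298.5],[310,300],[331,271.5]])
c2=dict(np.load("w1.npy",allow_pickle=True).item())
show(c2,[[435.5,135.5],[485,131.5],[481.5,199.5],[437,203],[460,167]])
s=r.sense()
T=np.eye(4);T[:3,:3]=s["ee_rot"];T[:3,3]=s["tcp_pos"];M=np.eye(4);M[:3,:3]=c["R"];M[:3,3]=c["o"]
Tc=np.linalg.inv(T)@M
R=np.array([[.975,.223,.003],[.223,-.975,.003],[.004,-.002,-1]]);T[:3,:3]=R;T[:3,3]=[.38466,.14254,.08223];M=T@Tc
c2["o"]=M[:3,3];c2["R"]=M[:3,:3]
im=cv2.imread("pics/w2.png");cv2.imwrite("pics/w2c.png",cv2.resize(im[195:335,275:370],None,fx=4,fy=4))
show(c2,[[283,224.5],[362,224.5],[358,326],[287,326],[322,276]])
E
```

```text
0.024 [0.0441, 0.0526, 0.0425, 0.0533] [ 0.389  -0.1762] [ 0.3912 -0.1756] 0.9
0.032 [0.043, 0.0513, 0.0415, 0.052] [ 0.3925 -0.1759] [ 0.3947 -0.1754] 0.9
0.04 [0.0419, 0.05, 0.0404, 0.0507] [ 0.3959 -0.1756] [ 0.3981 -0.1751] 0.9
0.048 [0.0408, 0.0488, 0.0394, 0.0494] [ 0.3994 -0.1754] [ 0.4015 -0.1749] 0.9
0.024 [0.0455, 0.0638, 0.043, 0.0638] [0.3807 0.1351] [0.3819 0.1351] 11.1
0.032 [0.0445, 0.0624, 0.0421, 0.0624] [0.3814 0.1381] [0.3826 0.1382] 11.1
0.04 [0.0434, 0.061, 0.0411, 0.061] [0.3821 0.1412] [0.3832 0.1412] 11.1
0.048 [0.0424, 0.0595, 0.0402, 0.0596] [0.3828 0.1442] [0.3839 0.1442] 11.1
0.024 [0.0457, 0.0666, 0.0449, 0.0666] [0.3725 0.1391] [0.3734 0.1396] 12.7
0.032 [0.044, 0.0641, 0.0432, 0.0641] [0.3759 0.1399] [0.3768 0.1404] 12.7
0.04 [0.0422, 0.0616, 0.0415, 0.0616] [0.3794 0.1407] [0.3802 0.1412] 12.7
0.048 [0.0405, 0.0591, 0.0398, 0.0591] [0.3828 0.1416] [0.3836 0.142 ] 12.7
```

```bash
python3 -m jog '1 -52 -9 0 2;1 0 0 -60 0;1 0 0 -60 0;1 0 0 -50 0;1 0 0 -15 0'; python3 -m jog '1 0 0 0 0;0 0 0 0 0;0 0 0 0 0;0 0 0 0 0;0 0 0 0 0' ; python3 -m jog '0 0 0 30 0;0 0 0 60 0;0 0 0 60 0;0 0 0 40 0;0 0 0 0 0'; python3 - <<'E'
from h import *
s=r.sense();print(s["tcp_pos"],s["ee_rot"][:,0],s["gripper_width"],s["wrist_force"])
c=cap("wrist");save(c,"w5.png");np.save("w5.npy",c,allow_pickle=True)
E
```

```text
time_s: 7.52
tcp_pos: [0.3989, -0.1747, 0.0103]
ee_rot: [[0.999, 0.032, -0.006], [0.032, -0.999, 0.0], [-0.006, -0.0, -1.0]]
wrist_force: [1.0, -0.5, 0.5]
gripper_width: 1.004
gripper_force: 0.0
time_s: 8.15
tcp_pos: [0.3998, -0.1749, 0.0141]
ee_rot: [[0.999, 0.032, 0.001], [0.032, -0.999, -0.0], [0.001, 0.0, -1.0]]
wrist_force: [0.4, 0.1, -0.8]
gripper_width: 0.634
gripper_force: 0.0
time_s: 8.78
tcp_pos: [0.4014, -0.1751, 0.2072]
ee_rot: [[0.999, 0.032, 0.009], [0.032, -0.999, -0.001], [0.009, 0.001, -1.0]]
wrist_force: [-0.3, 0.5, 0.1]
gripper_width: 0.064
gripper_force: 0.0
[ 0.40144435 -0.17513304  0.20719094] [0.99944338 0.03212975 0.008978  ] 0.06357036919974181 [-0.32417743  0.50878332  0.09309705]
```

View pics/w5.png

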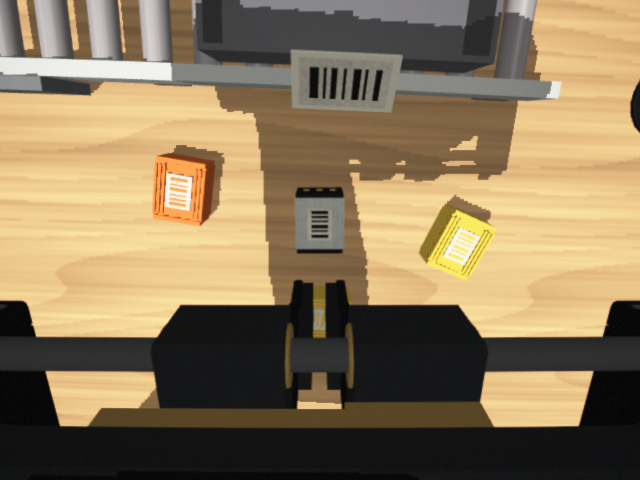

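I lifted before the fingers had closed. The module still stands untouched, with its label at about (320,224), so I'll measure and retry.

```bash
python3 - <<'E'
from h import *
c=np.load("w5.npy",allow_pickle=True).item()
print(ray(c,[[319.7,224]],.032))
E
python3 -m jog '1 0 0 0 0;1 0 0 0 0;1 0 0 0 0;1 0 0 0 0'
```

```text
[[ 0.39379345 -0.17496074  0.032     ]]
time_s: 9.32
tcp_pos: [0.3994, -0.1749, 0.2031]
ee_rot: [[0.999, 0.032, -0.001], [0.032, -0.999, 0.0], [-0.001, -0.0, -1.0]]
wrist_force: [0.1, -0.2, 0.1]
gripper_width: 0.408
gripper_force: 0.0
```

```bash
python3 -m jog '1 -5 0 0 0;1 0 0 -30 0;1 0 0 -30 0;1 0 0 -50 0;1 0 0 0 0'; python3 -m jog '1 0 0 -50 0;1 0 0 -30 0;0 0 0 0 0;0 0 0 0 0;0 0 0 0 0' ; python3 -m jog '0 0 0 0 0;0 0 0 0 0;0 0 0 0 0'
```

```text
time_s: 9.95
tcp_pos: [0.3915, -0.1747, 0.0911]
ee_rot: [[0.999, 0.031, -0.009], [0.031, -1.0, 0.001], [-0.009, -0.001, -1.0]]
wrist_force: [1.0, 0.5, 0.7]
gripper_width: 0.96
gripper_force: 0.0
time_s: 10.58
tcp_pos: [0.3961, -0.175, 0.0153]
ee_rot: [[0.999, 0.032, 0.004], [0.032, -0.999, -0.0], [0.004, 0.0, -1.0]]
wrist_force: [-0.6, -0.1, 0.0]
gripper_width: 0.743
gripper_force: 0.0
time_s: 10.95
tcp_pos: [0.3949, -0.175, 0.0141]
ee_rot: [[0.999, 0.032, 0.001], [0.032, -0.999, -0.0], [0.001, 0.0, -1.0]]
wrist_force: [-0.2, 0.0, 6.3]
gripper_width: 0.501
gripper_force: 30.0
```

```bash
python3 -m jog '0 0 0 30 0;0 0 0 60 0;0 0 0 60 0;0 40 -12 26 -1;0 55 -14 0 -1'; python3 -m jog '0 55 -14 0 0;0 56 -14 0 0;0 0 0 0 0;0 0 0 0 0' ; python3 - <<'E'
from h import *
s=r.sense();print(s["tcp_pos"],s["ee_rot"][:,0],s["gripper_width"])
c=cap("wrist");save(c,"w6.png");np.save("w6.npy",c,allow_pickle=True)
E
```

```text
time_s: 11.58
tcp_pos: [0.4912, -0.2012, 0.193]
ee_rot: [[1.0, -0.003, 0.007], [-0.003, -1.0, -0.001], [0.007, 0.0, -1.0]]
wrist_force: [0.8, -0.6, -1.7]
gripper_width: 0.503
gripper_force: 30.0
time_s: 12.08
tcp_pos: [0.5994, -0.2286, 0.1879]
ee_rot: [[1.0, -0.003, -0.004], [-0.003, -1.0, 0.001], [-0.004, -0.001, -1.0]]
wrist_force: [-0.7, 0.8, -0.2]
gripper_width: 0.503
gripper_force: 30.0
[ 0.59942881 -0.22857505  0.18787302] [ 0.99998791 -0.00342819 -0.00352622] 0.5033913965936306
```

View pics/w6.png

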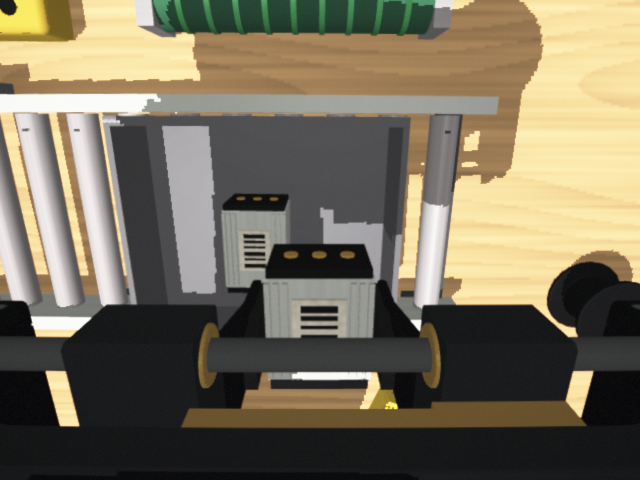

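The tote rim's far corners are at about (109,117) and (410,117). Module3 lies flat with its label at (255,251), and the held module2 is level.

```bash
python3 - <<'E'
from h import *
c=np.load("w6.npy",allow_pickle=True).item()
print(ray(c,[[109,117],[410,117]],.1).round(4),ray(c,[[255,251]],.089).round(4),ray(c,[[223,209],[288,210],[289,290],[226,287]],.089).round(4))
E
```

```text
[[ 0.683  -0.0991  0.1   ]
 [ 0.6821 -0.2828  0.1   ]] [[ 0.5917 -0.182   0.089 ]] [[ 0.6222 -0.1618  0.089 ]
 [ 0.6214 -0.2062  0.089 ]
 [ 0.5613 -0.2052  0.089 ]
 [ 0.5638 -0.1592  0.089 ]]
```

Module3 has been knocked about 35 mm towards -y inside the tote and now spans y -0.160 to -0.206. That leaves 75 mm on the -y side, so I'll turn the gripper 90° and set module2 there.

```bash
python3 - <<'E'
from h import *
print(r.sense()["joints"].round(1))
c=np.load("w4.npy",allow_pickle=True).item()
print(ray(c,[[256,47],[325,47]],.089).round(4),ray(c,[[199,120],[500,125]],.1).round(4))
E
python3 -m jog '0 0 0 5 10;0 0 -5 0 10;0 0 -5 0 10;0 0 -5 0 10;0 2 0 0 10'
```

```text
[ -6.5  25.4  -0.4  -0.  -64.3  96.3]
[[ 0.5718 -0.1257  0.089 ]
 [ 0.5716 -0.1691  0.089 ]] [[ 0.5281 -0.0889  0.1   ]
 [ 0.5245 -0.2807  0.1   ]]
time_s: 12.75
tcp_pos: [0.6011, -0.2438, 0.1956]
ee_rot: [[0.641, 0.768, 0.001], [0.768, -0.641, 0.0], [0.001, 0.0, -1.0]]
wrist_force: [0.0, -0.0, -1.3]
gripper_width: 0.503
gripper_force: 30.0
```

```bash
python3 -m jog '0 0 0 0 -10;0 0 0 0 -10;0 0 0 0 -10;0 0 0 0 -10;0 0 0 0 -10'; python3 -m jog '0 0 0 0 -10;0 0 0 0 -10;0 0 0 0 -10;0 0 0 0 -10;0 0 0 0 -10'; python3 -m jog '0 0 0 0 -10;0 0 0 0 -10;0 0 0 0 -10;0 0 0 0 -10;0 0 0 0 0'; python3 - <<'E'
from h import *
c=cap("top");np.save("top1.npy",c,allow_pickle=True);im=cv2.cvtColor(c["pixels"],cv2.COLOR_RGB2BGR)
w=cap("wrist");np.save("w7.npy",w,allow_pickle=True);wi=cv2.cvtColor(w["pixels"],cv2.COLOR_RGB2BGR)
cv2.imwrite("pics/m7.png",np.hstack([cv2.resize(im[180:270,330:430],(400,360)),cv2.resize(wi,(400,300))[:300].copy() if 0 else cv2.copyMakeBorder(cv2.resize(wi,(400,300)),0,60,0,0,0)]))
E
```

```text
time_s: 13.38
tcp_pos: [0.6012, -0.2435, 0.1956]
ee_rot: [[1.0, -0.009, 0.001], [-0.009, -1.0, 0.0], [0.001, -0.0, -1.0]]
wrist_force: [0.3, -0.5, -1.8]
gripper_width: 0.503
gripper_force: 30.0
time_s: 14.0
tcp_pos: [0.6012, -0.2435, 0.1956]
ee_rot: [[0.636, -0.772, 0.001], [-0.772, -0.636, 0.0], [0.0, -0.001, -1.0]]
wrist_force: [-0.0, -0.2, -1.6]
gripper_width: 0.499
gripper_force: 30.0
time_s: 14.62
tcp_pos: [0.6014, -0.2436, 0.1955]
ee_rot: [[-0.001, -1.0, 0.001], [-1.0, 0.001, 0.0], [-0.0, -0.001, -1.0]]
wrist_force: [-0.1, 0.6, -1.6]
gripper_width: 0.5
gripper_force: 30.0
```

View pics/m7.png

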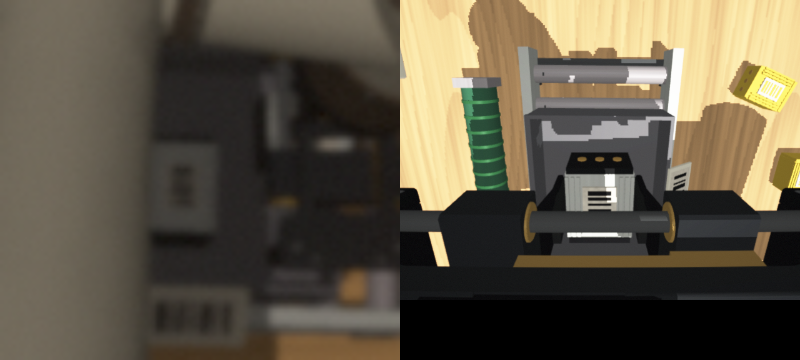

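Left: module3 is at about (376,226) in the top view and the tote label is at (380,259). Right: module2 is held level, with the -y rim of the tote at about v 181 (full scale).

```bash
python3 - <<'E'
from h import *
c=np.load("top1.npy",allow_pickle=True).item();w=np.load("w7.npy",allow_pickle=True).item()
print("A label",ray(c,[[375,225.5],[368,216],[384.5,216],[384.5,239],[368,239]],.089).round(4))
print("tote label",ray(c,[[380,258.7]],.091).round(4))
print("-y rim outer",ray(w,[[202,181],[436,181],[320,181]],.1).round(4))
E
```

```text
A label [[ 0.5927 -0.1802  0.089 ]
 [ 0.6173 -0.1623  0.089 ]
 [ 0.618  -0.205   0.089 ]
 [ 0.5579 -0.2043  0.089 ]
 [ 0.5573 -0.1621  0.089 ]]
tote label [[ 0.5068 -0.1921  0.091 ]]
-y rim outer [[ 0.6792 -0.2846  0.1   ]
 [ 0.525  -0.2846  0.1   ]
 [ 0.6014 -0.2845  0.1   ]]
```

```bash
python3 -m jog '0 0 1.5 -50 0;0 0 0 -40 0;0 0 0 -25 0;0 0 0 -12 0;0 0 0 -3 0'; python3 -m jog '0 0 0 0 0;0.65 0 0 0 0;0.65 0 0 0 0;0.65 0 0 0 0;0.65 0 0 0 0' ; python3 -m jog '0.65 0 0 15 0;0.65 0 0 40 0;0.65 0 0 50 0;0.3 0 0 40 0;0 0 -40 0 0'
```

```text
time_s: 15.35
tcp_pos: [0.6026, -0.2424, 0.0645]
ee_rot: [[-0.002, -1.0, -0.0], [-1.0, 0.002, -0.0], [0.0, 0.0, -1.0]]
wrist_force: [0.0, -0.2, -0.5]
gripper_width: 0.503
gripper_force: 30.0
time_s: 15.98
tcp_pos: [0.6027, -0.2424, 0.0648]
ee_rot: [[-0.003, -1.0, 0.0], [-1.0, 0.003, -0.0], [0.0, -0.0, -1.0]]
wrist_force: [0.2, 0.3, -0.4]
gripper_width: 0.645
gripper_force: 0.0
time_s: 16.6
tcp_pos: [0.6053, -0.2818, 0.2166]
ee_rot: [[0.001, -1.0, 0.011], [-1.0, -0.001, -0.003], [0.003, -0.011, -1.0]]
wrist_force: [0.4, 0.1, -0.3]
gripper_width: 0.503
gripper_force: 0.0
```

```bash
python3 -m jog '0 -3 -50 0 0;0 0 0 -40 0;0 0 0 -50 0;0 0 0 -35 0;0 0 0 -12 0'; python3 -m jog '0 0 0 0 0;0 0 0 0 0;0 0 4 0 0;0 0 8 0 0;0 0 8 0 0'; python3 - <<'E'
from h import *
c=cap("top");np.save("top2.npy",c,allow_pickle=True);im=cv2.cvtColor(c["pixels"],cv2.COLOR_RGB2HSV)
g=cv2.cvtColor(c["pixels"],cv2.COLOR_RGB2GRAY)
m=((im[...,1]<70)&(g>95)).astype(np.uint8)
n,l,s,ce=cv2.connectedComponentsWithStats(m)
for i in range(1,n):
    if s[i,4]>40 and 300<ce[i][0]<450 and 180<ce[i][1]<270: print(s[i],ce[i].round(1),ray(c,[ce[i]],.085).round(3))
save(c,"top2.png")
E
```

```text
time_s: 17.23
tcp_pos: [0.5985, -0.3321, 0.0709]
ee_rot: [[-0.003, -1.0, -0.003], [-1.0, 0.003, 0.001], [-0.001, 0.003, -1.0]]
wrist_force: [0.5, 0.5, 0.9]
gripper_width: 0.019
gripper_force: 0.0
time_s: 17.85
tcp_pos: [0.5997, -0.3117, 0.073]
ee_rot: [[-0.003, -1.0, 0.001], [-1.0, 0.003, -0.0], [0.0, -0.001, -1.0]]
wrist_force: [-0.1, -0.2, -0.2]
gripper_width: 0.005
gripper_force: 0.0
[ 408  168   37   40 1046] [426.8 187.6] [[ 0.697 -0.318  0.085]]
[334 200   3  50 127] [335.1 226.4] [[ 0.59  -0.078  0.085]]
[410 257  29   6 122] [423.9 259.4] [[ 0.507 -0.306  0.085]]
```

```bash
python3 -m jog '0 0 5 0 0;0 0 7 0 0;0 0 8 0 0;0 0 9 0 0;0 0 9 0 0'; python3 -m jog '0 0 9 0 0;0 0 9 0 0;0 0 9 0 0;0 0 9 0 0;0 0 9 0 0'; python3 -m jog '0 0 9 0 0;0 0 9 0 0;0 0 9 0 0;0 0 9 0 0;0 0 9 0 0';python3 -m jog '0 0 9 0 0;0 0 9 0 0;0 0 9 0 0;0 0 9 0 0;0 0 9 0 0'; python3 -m jog '0 0 9 0 0;0 0 9 0 0;0 0 9 0 0;0 0 9 0 0;0 0 9 0 0'; python3 -m jog '0 0 9 0 0;0 0 9 0 0;0 0 7 0 0;0 0 5 0 0;0 0 4 0 0'; python3 - <<'E'
from h import *
c=cap("top");np.save("top3.npy",c,allow_pickle=True);save(c,"top3.png")
E
```

```text
time_s: 18.52
tcp_pos: [0.5998, -0.2741, 0.0726]
ee_rot: [[-0.003, -1.0, 0.001], [-1.0, 0.003, -0.0], [0.0, -0.001, -1.0]]
wrist_force: [0.7, -2.1, -0.8]
gripper_width: 0.005
gripper_force: 1.2
time_s: 19.15
tcp_pos: [0.5998, -0.2289, 0.0727]
ee_rot: [[-0.003, -1.0, 0.001], [-1.0, 0.003, -0.0], [0.0, -0.001, -1.0]]
wrist_force: [1.4, -2.6, -0.9]
gripper_width: 0.007
gripper_force: 1.2
time_s: 19.77
tcp_pos: [0.5997, -0.1839, 0.0727]
ee_rot: [[-0.003, -1.0, 0.0], [-1.0, 0.003, -0.0], [0.0, -0.0, -1.0]]
wrist_force: [2.4, -2.0, 0.7]
gripper_width: 0.004
gripper_force: 1.3
time_s: 20.4
tcp_pos: [0.5996, -0.1388, 0.0725]
ee_rot: [[-0.003, -1.0, 0.0], [-1.0, 0.003, -0.0], [0.0, -0.0, -1.0]]
wrist_force: [2.1, -2.9, -0.3]
gripper_width: 0.005
gripper_force: 1.3
time_s: 21.02
tcp_pos: [0.5994, -0.0938, 0.0725]
ee_rot: [[-0.003, -1.0, -0.0], [-1.0, 0.003, -0.0], [0.0, 0.0, -1.0]]
wrist_force: [0.4, -2.3, 0.6]
gripper_width: 0.008
gripper_force: 1.0
time_s: 21.65
tcp_pos: [0.5995, -0.0601, 0.0725]
ee_rot: [[-0.003, -1.0, -0.0], [-1.0, 0.003, -0.0], [0.0, 0.0, -1.0]]
wrist_force: [1.1, -2.2, 0.3]
gripper_width: 0.004
gripper_force: 1.2
```

```bash
python3 -m jog '0 0 6 0 0;0 0 8 0 0;0 0 8 0 0;0 0 8 0 0;0 0 6 0 0'; python3 -m jog '0 0 4 0 0;0 0 3 0 0;0 0 3 0 0;0 0 2 0 0;0 0 2 0 0'; python3 -m jog '0 0 2 0 0;0 0 1 0 0;0 0 1 0 0'
```

```text
time_s: 22.32
tcp_pos: [0.5995, -0.0237, 0.0725]
ee_rot: [[-0.003, -1.0, -0.0], [-1.0, 0.003, 0.0], [-0.0, 0.0, -1.0]]
wrist_force: [1.2, -2.3, -0.5]
gripper_width: 0.008
gripper_force: 1.2
time_s: 22.95
tcp_pos: [0.5995, -0.0103, 0.0725]
ee_rot: [[-0.003, -1.0, -0.0], [-1.0, 0.003, 0.0], [-0.0, 0.0, -1.0]]
wrist_force: [1.4, -1.5, -0.9]
gripper_width: 0.006
gripper_force: 0.9
time_s: 23.32
tcp_pos: [0.5995, -0.0063, 0.0726]
ee_rot: [[-0.003, -1.0, -0.0], [-1.0, 0.003, -0.0], [0.0, 0.0, -1.0]]
wrist_force: [1.0, -2.3, -0.7]
gripper_width: 0.003
gripper_force: 0.9
```

```bash
python3 -m jog '0 0 1.5 0 0;0 0 1.5 0 0;0 0 1 0 0;0 0 1 0 0;0 0 0 0 0'; python3 -m jog '0 0 1 0 0;0 0 1 0 0;0 0 0 0 0'
```

```text
time_s: 23.95
tcp_pos: [0.5995, -0.0051, 0.0726]
ee_rot: [[-0.004, -1.0, -0.001], [-1.0, 0.004, -0.004], [0.004, 0.001, -1.0]]
wrist_force: [4.0, -16.2, -2.2]
gripper_width: 0.007
gripper_force: 7.7
time_s: 24.32
tcp_pos: [0.5995, -0.005, 0.0727]
ee_rot: [[-0.004, -1.0, -0.002], [-1.0, 0.004, -0.007], [0.007, 0.002, -1.0]]
wrist_force: [5.9, -22.9, -2.1]
gripper_width: 0.007
gripper_force: 11.2
```

```bash
python3 -m jog '0 0 1 0 0;0 0 1 0 0;0 0 0 0 0'
```

```text
time_s: 24.7
tcp_pos: [0.5994, -0.0049, 0.0729]
ee_rot: [[-0.005, -1.0, -0.003], [-1.0, 0.005, -0.009], [0.009, 0.003, -1.0]]
wrist_force: [5.5, -28.3, -1.6]
gripper_width: 0.002
gripper_force: 14.6
```

Firm contact (28 N, no more travel), so the tote is against the bumper. Now I'll back off and go to look at the scanner.

```bash
python3 -m jog '0 0 -8 0 0;0 0 -15 0 0;0 0 -30 0 0;0 0 0 40 0;0 0 0 60 0'; python3 -m jog '1 0 0 60 8;1 -30 10 40 8;1 -40 30 0 8;1 -40 40 0 8;1 -30 50 0 8'; python3 -m jog '1 0 58 0 8;1 0 58 0 8;1 0 58 0 6;1 0 50 0 0;1 0 0 0 0'; python3 -m jog '1 0 0 0 0;1 0 0 0 0'; python3 - <<'E'
from h import *
s=r.sense();print(s["tcp_pos"],s["ee_rot"][:,0])
w=cap("wrist");np.save("w8.npy",w,allow_pickle=True);wi=cv2.cvtColor(w["pixels"],cv2.COLOR_RGB2BGR)
c=cap("top");np.save("top4.npy",c,allow_pickle=True);im=cv2.cvtColor(c["pixels"],cv2.COLOR_RGB2BGR)
print(proj(w,[[.487,.374,.122],[.601,.1,.1]]))
cv2.imwrite("pics/m8.png",np.vstack([cv2.resize(wi[:320],(800,400)),cv2.resize(im[180:270,200:400],(444,200),interpolation=cv2.INTER_CUBIC)[:, :].repeat(1,0) if 0 else cv2.copyMakeBorder(cv2.resize(im[182:268,200:392],(446,200),interpolation=cv2.INTER_CUBIC),0,0,0,354,0)]))
E
```

```text
time_s: 25.32
tcp_pos: [0.5981, -0.0505, 0.1717]
ee_rot: [[-0.003, -1.0, -0.005], [-1.0, 0.003, 0.0], [0.0, 0.005, -1.0]]
wrist_force: [1.9, 0.6, 0.7]
gripper_width: 0.004
gripper_force: 0.0
time_s: 25.95
tcp_pos: [0.4578, 0.0805, 0.273]
ee_rot: [[0.644, -0.765, 0.001], [-0.765, -0.644, 0.001], [-0.001, -0.001, -1.0]]
wrist_force: [0.5, 1.0, 0.5]
gripper_width: 0.491
gripper_force: 0.0
time_s: 26.58
tcp_pos: [0.4588, 0.3069, 0.2718]
ee_rot: [[0.884, -0.468, -0.001], [-0.468, -0.884, 0.0], [-0.001, 0.0, -1.0]]
wrist_force: [-0.1, -0.5, -0.1]
gripper_width: 0.985
gripper_force: 0.0
time_s: 26.82
tcp_pos: [0.4595, 0.3027, 0.2728]
ee_rot: [[0.881, -0.473, 0.0], [-0.473, -0.881, 0.0], [-0.0, -0.0, -1.0]]
wrist_force: [-0.4, -0.5, 0.6]
gripper_width: 0.998
gripper_force: 0.0
[0.45946848 0.30272709 0.27281331] [ 8.81120286e-01 -4.72892194e-01 -1.17184436e-04]
[[230.09262975 231.24186969]
 [475.77695502 -82.31855287]]
```

View pics/m8.png

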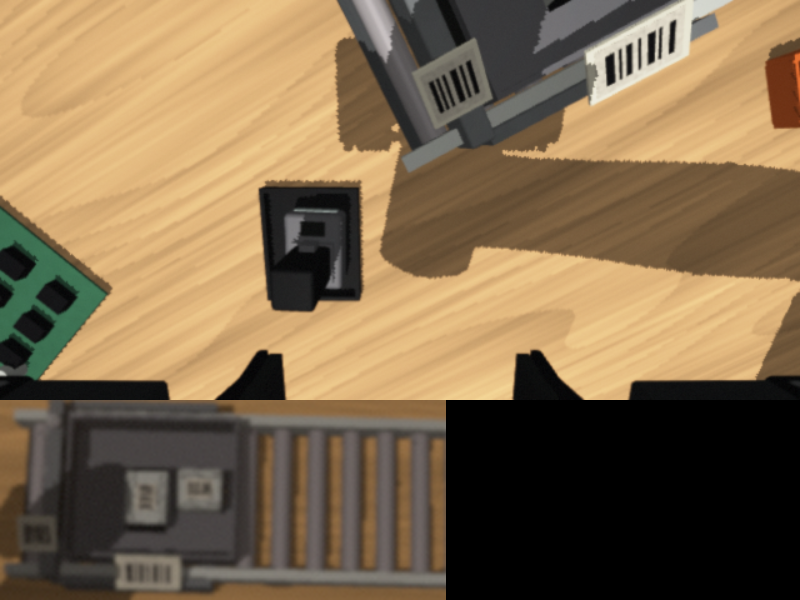

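The last view shows the tote against the bay with both modules inside, label side up. Module3 is at about (263,223) and module2 at (286,220) in the top view. In the wrist view (scaled 1.25) the scanner handle top is at (292,290), the bay label at (453,83), and the tray is square to the tool.

```bash
python3 - <<'E'
from h import *
w=np.load("w8.npy",allow_pickle=True).item();c=np.load("top4.npy",allow_pickle=True).item()
k=1.25
print("handle",ray(w,[[292/k,290/k],[271/k,271/k],[313/k,271/k]],.122).round(4))
print("tray",ray(w,np.array([[262,188],[360,186],[361,299],[268,299]])/k,.016).round(4))
print("head top",ray(w,np.array([[286,211],[345,211]])/k,.038).round(4))
print("bay",ray(w,np.array([[453,83]])/k,.118).round(4),"totelabel",ray(w,np.array([[640,52]])/k,.091).round(4))
g=cv2.cvtColor(c["pixels"],cv2.COLOR_RGB2GRAY)[200:250,235:305]
for x in(90,100,110,120):
    n,l,s,ce=cv2.connectedComponentsWithStats((g>x).astype(np.uint8))
    print(x,[(s[i].tolist(),(ce[i]+[235,200]).round(1).tolist()) for i in range(1,n) if 80<s[i,4]<700])
q=lambda u,v:[200+u/2.323,182+(v-400)/2.323]
print("A",ray(c,[q(147.5,497)],.089).round(4),"B",ray(c,[q(200.5,488.5)],.081).round(4),"tl",ray(c,[q(148,573)],.091).round(4),"bay",ray(c,[q(38,533)],.118).round(4))
E
```

```text
handle [[0.485  0.3718 0.122 ]
 [0.5028 0.377  0.122 ]
 [0.4896 0.3525 0.122 ]]
tray [[0.557  0.3835 0.016 ]
 [0.5191 0.3095 0.016 ]
 [0.4313 0.3583 0.016 ]
 [0.4712 0.4329 0.016 ]]
head top [[0.531  0.3699 0.038 ]
 [0.5083 0.3276 0.038 ]]
bay [[0.549  0.2194 0.118 ]] totelabel [[0.5106 0.1009 0.091 ]]
90 [([42, 11, 18, 18, 274], [285.3, 219.7]), ([20, 13, 17, 22, 310], [263.3, 223.2])]
100 [([20, 13, 16, 22, 255], [263.4, 223.1]), ([42, 12, 18, 16, 224], [285.2, 219.6])]
110 [([21, 13, 14, 21, 157], [262.6, 223.6]), ([42, 13, 17, 14, 129], [285.1, 220.3])]
120 []
A [[0.5926 0.1054 0.089 ]] B [[0.6048 0.0477 0.081 ]] tl [[0.508 0.102 0.091]] bay [[0.5456 0.2187 0.118 ]]
```

```bash
python3 -m jog '1 12 33 0 0;1 13 34 0 0;1 0 0 -30 0;1 0 0 -55 0;1 0 0 -55 0'; python3 -m jog '1 0 0 -35 0;1 0 0 -10 0;1 0 0 0 0;0 0 0 0 0;0 0 0 0 0'; python3 -m jog '0 0 0 0 0;0 0 0 0 0;0 0 0 0 0;0 0 0 0 0;0 0 0 0 0';  python3 -m jog '0 0 0 0 0;0 0 0 0 0;0 0 0 0 0'
```

```text
time_s: 27.55
tcp_pos: [0.485, 0.3701, 0.1319]
ee_rot: [[0.881, -0.473, 0.001], [-0.473, -0.881, 0.002], [0.0, -0.002, -1.0]]
wrist_force: [0.6, 1.0, -0.5]
gripper_width: 1.0
gripper_force: 0.0
time_s: 28.18
tcp_pos: [0.4852, 0.3713, 0.0893]
ee_rot: [[0.881, -0.472, 0.002], [-0.472, -0.881, 0.003], [0.001, -0.003, -1.0]]
wrist_force: [-0.1, 0.7, 0.5]
gripper_width: 0.852
gripper_force: 0.0
time_s: 28.8
tcp_pos: [0.4845, 0.3706, 0.0874]
ee_rot: [[0.881, -0.472, -0.0], [-0.472, -0.881, -0.0], [-0.0, 0.0, -1.0]]
wrist_force: [1.2, -0.3, -0.8]
gripper_width: 0.345
gripper_force: 29.5
time_s: 29.18
tcp_pos: [0.4845, 0.3707, 0.0875]
ee_rot: [[0.881, -0.472, -0.0], [-0.472, -0.881, 0.0], [-0.0, -0.0, -1.0]]
wrist_force: [-0.3, 0.7, -0.0]
gripper_width: 0.348
gripper_force: 29.5
```

```bash
python3 -m jog '0 0 0 15 0;0 0 0 30 0;0 0 0 50 0;0 0 0 50 0;0 0 0 40 0'; python3 -m jog '0 0 -35 0 5;0 0 -40 0 8;0 0 -40 0 8;0 1 -36 0 7;0 0 0 0 0'; python3 -m jog '0 0 0 0 0;0 0 0 0 0;0 0 0 0 0'; python3 - <<'E'
from h import *
s=r.sense();print(s["tcp_pos"],s["ee_rot"][:,0],s["gripper_width"])
w=cap("wrist");np.save("w9.npy",w,allow_pickle=True);save(w,"w9.png")
g=cv2.cvtColor(w["pixels"],cv2.COLOR_RGB2GRAY)
t=s["tcp_pos"]
print("expected head nose corners (top)",proj(w,[t+[.024+.032-.016+0,.024,-.0495],t+[.04,-.024,-.0495]]).round(1), "bay label",proj(w,[[.545,.219,.118]]).round(1))
# label: bright low-sat blobs
h=cv2.cvtColor(w["pixels"],cv2.COLOR_RGB2HSV)
m=((h[...,1]<60)&(h[...,2]>130)).astype(np.uint8)
n,l,st,ce=cv2.connectedComponentsWithStats(m)
for i in range(1,n):
    if st[i,4]>150: print(st[i],ce[i].round(0))
E
```

```text
time_s: 29.8
tcp_pos: [0.4846, 0.3705, 0.2759]
ee_rot: [[0.881, -0.472, 0.002], [-0.472, -0.881, 0.002], [0.001, -0.002, -1.0]]
wrist_force: [0.1, -0.1, -2.9]
gripper_width: 0.346
gripper_force: 29.5
time_s: 30.42
tcp_pos: [0.4851, 0.2173, 0.2736]
ee_rot: [[1.0, -0.006, 0.0], [-0.006, -1.0, 0.0], [0.0, -0.0, -1.0]]
wrist_force: [0.7, 0.3, -1.9]
gripper_width: 0.342
gripper_force: 29.5
time_s: 30.8
tcp_pos: [0.4855, 0.2203, 0.2724]
ee_rot: [[1.0, -0.002, -0.0], [-0.002, -1.0, -0.0], [-0.0, 0.0, -1.0]]
wrist_force: [1.2, 0.5, -1.9]
gripper_width: 0.348
gripper_force: 29.5
[0.48548259 0.22031297 0.27237005] [ 9.99997233e-01 -2.33364568e-03 -2.97994669e-04] 0.34766250841484786
expected head nose corners (top) [[277.  199.9]
 [365.1 199.7]] bay label [[322.1 147.5]]
[  270     0   370   202 14452] [456. 124.]
[ 319    0   23  100 1980] [330.  46.]
[352   0   8  93 454] [355.  46.]
[ 366    0  109   82 4289] [403.  27.]
[ 493    0   66  146 5304] [527.  71.]
[ 606    8   34  158 2472] [627. 107.]
[ 427   45   61   75 3365] [456.  82.]
[453 125  22  15 242] [465. 132.]
[290 192  62   4 175] [320. 193.]
[550 243  27  28 365] [563. 256.]
```

```bash
python3 - <<'E'
from h import *
w=np.load("w9.npy",allow_pickle=True).item();g=cv2.cvtColor(w["pixels"],cv2.COLOR_RGB2GRAY)
a=np.radians(35);u=np.array([np.cos(a),0,np.sin(a)]);v=np.array([0,-1,0.])
L=np.array([.545,.219,.118]);k=np.arange(-30,31,4)/1000
P=np.array([[L+i*u+j*v for j in k] for i in k[::-1]])
q=proj(w,P).reshape(len(k),len(k),2).astype(np.float32)
print(cv2.remap(cv2.blur(g,(3,3)),q[...,0],q[...,1],cv2.INTER_LINEAR))
E
```

```text
[[228 115 162 229 235 177 110  82  90  91  92  30  23  79  81  80]
 [227 114 170 229 233 174 109  56  57  95  94  37  28  79  81  81]
 [230 115 177 171 171 171 171 172 172 172 172 172 164  76  80  81]
 [230 116 184 161 150 152 151 152 151 158 154 157 160  77  81  81]
 [225 116 188 160 134 139 143 148 127 139 149 153 156  75  81  81]
 [215 115 193 160  75  90 101 140  31  63  80 145 159  74  80  81]
 [210 115 197 160  74  92  98 138  37  69  75 147 158  72  80  81]
 [198 116 201 160  78  92  94 140  36  72  72 145 158  71  80  80]
 [188 104 205 160  74  92  96 139  39  69  72 147 156  69  80  80]
 [ 97  57 204 160  70  90  95 140  41  73  73 147 155  67  79  79]
 [ 86  57 190 158 127 132 139 151 115 123 126 152 155  66  73  66]
 [115 110 124 163 156 157 157 154 160 156 157 157 157  65  73  61]
 [210 187 144 155 158 158 158 130 127 128 129 145 155  84  80  79]
 [249 167 161 162 161 160 160 100  92  92  93 121 158 151 143 136]
 [184 162 161 161 161 160 160 100  91  92  93 118 157 157 157 156]
 [161 160 160 160 160 160 160  98  92  92  93 113 156 156 156 156]]
```

```bash
python3 -m jog '0 2 -1 0 0;0 0 0 0 0;0 0 0 0 0;0 0 0 0 0;0 0 0 0 0';for i in 1 2 3 4 5; do python3 -m jog '0 0 0 0 0;0 0 0 0 0;0 0 0 0 0;0 0 0 0 0;0 0 0 0 0'|head -2; done
python3 - <<'E'
from h import *
c=cap("top");g=cv2.cvtColor(c["pixels"],cv2.COLOR_RGB2GRAY)[200:250,235:305]
for x in(90,100):
    n,l,s,ce=cv2.connectedComponentsWithStats((g>x).astype(np.uint8))
    print(x,[(s[i].tolist(),(ce[i]+[235,200]).round(1).tolist()) for i in range(1,n) if 80<s[i,4]<700])
E
```

```text
time_s: 31.48
tcp_pos: [0.4875, 0.2186, 0.2726]
ee_rot: [[1.0, -0.003, 0.0], [-0.003, -1.0, 0.0], [0.0, -0.0, -1.0]]
wrist_force: [-0.1, -0.4, -2.5]
gripper_width: 0.347
gripper_force: 29.5
time_s: 32.1
tcp_pos: [0.4876, 0.2186, 0.2725]
time_s: 32.72
tcp_pos: [0.4875, 0.2186, 0.2725]
time_s: 33.35
tcp_pos: [0.4875, 0.2186, 0.2726]
time_s: 33.98
tcp_pos: [0.4875, 0.2186, 0.2726]
time_s: 34.6
tcp_pos: [0.4875, 0.2186, 0.2726]
90 [([52, 12, 8, 17, 89], [291.4, 221.4])]
100 []
```

```bash
python3 -m jog '0 10 -40 0 0;0 15 -45 0 0;0 15 -45 0 0;0 15 -39 -16 0;0 0 0 -16 0'; python3 -m jog '0 0 0 0 0;0 0 0 0 0;0 0 0 0 0'; python3 - <<'E'
from h import *
s=r.sense();w=cap("wrist");np.save("w10.npy",w,allow_pickle=True);g=cv2.cvtColor(w["pixels"],cv2.COLOR_RGB2GRAY)
print(s["tcp_pos"])
p=w["pixels"].astype(int);m=(p[...,0]>150)&(p[...,1]<70)&(p[...,2]<70);print("red",m.sum(),np.argwhere(m)[:,::-1].mean(0) if m.any() else "")
k=np.arange(-39,40,6)/1000
for L in([.604,.049,.081],[.593,.107,.089]):
    P=np.array([[np.array(L)+[i,-j,0] for j in k] for i in k[::-1]])
    q=proj(w,P).reshape(len(k),len(k),2).astype(np.float32)
    print(q[6,6]);print(cv2.remap(cv2.blur(g,(3,3)),q[...,0],q[...,1],cv2.INTER_LINEAR))
E
```

```text
time_s: 35.28
tcp_pos: [0.5432, 0.0474, 0.24]
ee_rot: [[1.0, -0.007, 0.0], [-0.007, -1.0, -0.0], [0.0, 0.0, -1.0]]
wrist_force: [0.5, 1.2, -2.1]
gripper_width: 0.346
gripper_force: 29.5
time_s: 35.65
tcp_pos: [0.5428, 0.0506, 0.2415]
ee_rot: [[1.0, -0.001, 0.002], [-0.001, -1.0, 0.0], [0.002, -0.0, -1.0]]
wrist_force: [-0.5, 0.8, -1.2]
gripper_width: 0.347
gripper_force: 29.5
[0.54282758 0.05056503 0.24146459]
red 0 
[318.80563 141.38574]
[[167 165  87  79  79  79  80  79  79  79  80  79  78  52]
 [ 98  79  79  79  79  80  79  79  79  80  79  79  78  51]
 [ 79  79  79  80  80  80  80  79  79  79  79  79  77  52]
 [ 26  68  32 150 150 152 153 152 152 153 153  30  76  53]
 [153  92  31 151 152 152 153 154 153 155 155  30  77  53]
 [153  90  33 153 159 129  78 101 117 160 156  29  76  54]
 [152  90  30 150 159 129  69 101  98 156 151  29  75  53]
 [149  88  30 152 161 127  69  98 106 155 154  31  74  54]
 [147  86  30 149 151 152 151 154 152 151 150  30  74  54]
 [147  86  29 150 149 149 150 150 150 151 152  30  73  55]
 [146  85  77  78  78  78  79  78  78  79  78  77  73  54]
 [146  8
[... 318 characters left out ...]
9 169 240 146 153 151 153 153 146 148  81  28 150]
 [169 169 169 138 145 153 150 153 153 147 146  80  28 155]
 [170 171 170 141 147 158 129 127 160 145 143  80  25 150]
 [170 170 171 138 144 157  63  69 161 143 142  79  25 151]
 [170 171 173 141 146 166 149 144 164 146 136  78  24 150]
 [171 171 171 138 144 160 118 118 161 145 135  78  28 150]
 [171 172 172 141 145 146  43  44 166 143 134  77  77  78]
 [172 173 173 142 146 150 148 149 152 145 131  77  77  77]
 [173 173 173 141 145 151 148 148 152 145 130  76  79  80]
 [173 174 173  85  66  73  77  77  89  88  79  59 141 154]
 [173 174 173 174 174 146  75  75  74  74  73  71  71  70]
 [143 172 173 162 163 173 153  76  80 159 120  75  76  76]]
```

```bash
python3 -m jog '0 3 -1.5 0 0;0 0 0 0 0;0 0 0 0 0;0 0 0 0 0;0 0 0 0 0';for i in 1 2 3 4 5; do python3 -m jog '0 0 0 0 0;0 0 0 0 0;0 0 0 0 0;0 0 0 0 0;0 0 0 0 0'|head -2; done
```

```text
time_s: 36.33
tcp_pos: [0.5455, 0.0481, 0.2405]
ee_rot: [[1.0, -0.003, -0.0], [-0.003, -1.0, -0.0], [-0.0, 0.0, -1.0]]
wrist_force: [0.4, -1.0, -1.6]
gripper_width: 0.345
gripper_force: 29.5
time_s: 36.95
tcp_pos: [0.5456, 0.0481, 0.2406]
time_s: 37.58
tcp_pos: [0.5455, 0.0481, 0.2406]
time_s: 38.2
tcp_pos: [0.5456, 0.0481, 0.2406]
time_s: 38.83
tcp_pos: [0.5455, 0.0481, 0.2405]
time_s: 39.45
tcp_pos: [0.5455, 0.0481, 0.2405]
```

```bash
python3 -m jog '0 -5 29 8 0;0 -5 30 0 0;0 0 0 0 0;0 0 0 0 0;0 0 0 0 0';python3 - <<'E'
from h import *
s=r.sense();w=cap("wrist");g=cv2.cvtColor(w["pixels"],cv2.COLOR_RGB2GRAY)
k=np.arange(-39,40,6)/1000;L=[.596,.107,.089]
P=np.array([[np.array(L)+[i,-j,0] for j in k] for i in k[::-1]])
q=proj(w,P).reshape(len(k),len(k),2).astype(np.float32)
print(cv2.remap(cv2.blur(g,(3,3)),q[...,0],q[...,1],cv2.INTER_LINEAR))
E
for i in 1 2 3 4 5; do python3 -m jog '0 0 0 0 0;0 0 0 0 0;0 0 0 0 0;0 0 0 0 0;0 0 0 0 0'|head -2; done
```

```text
time_s: 40.08
tcp_pos: [0.5356, 0.1064, 0.2485]
ee_rot: [[1.0, -0.004, -0.0], [-0.004, -1.0, -0.0], [-0.0, 0.0, -1.0]]
wrist_force: [-0.7, 0.1, -2.3]
gripper_width: 0.347
gripper_force: 29.5
[[169 169 168 167  82  80  80  81  80  80  80  80  80  80]
 [171 169 169 160  70  75  73  76  77  77  78  80  94 103]
 [170 170 169 158 149 145 143 143 142 125 121  42  87 152]
 [171 140  79 142 156 157 155 157 157 153 144  41  84 154]
 [ 81  79  79 144 155 159 155 157 156 151 142  38  82 152]
 [ 79  79  79 145 155 162  65  62 162 150 140  39  85 152]
 [ 79  79  79 146 154 169 122 123 163 150 136  39  91 153]
 [ 78  78  78 147 153 151  43  40 162 148 131  39  84 151]
 [ 78  78  78 148 151 169 147 147 167 147 128  75  96 146]
 [ 78  78  78 149 151 167 158 160 165 147 124  78  78  78]
 [ 78  78  77 147 151 154 151 151 155 146 121  78  79  78]
 [ 78  78  78 147 152 153 151 150 154 150 118  78  78  77]
 [ 77  77  76  54  40  39  33  32  28  27  72  77  76  76]
 [ 77  76  60 149 149 159 157 159 163 161 151  97  74  77]]
time_s: 40.75
tcp_pos: [0.5356, 0.1071, 0.2486]
time_s: 41.38
tcp_pos: [0.5355, 0.1071, 0.2485]
time_s: 42.0
tcp_pos: [0.5356, 0.1071, 0.2485]
time_s: 42.62
tcp_pos: [0.5355, 0.1071, 0.2485]
time_s: 43.25
tcp_pos: [0.5356, 0.1071, 0.2486]
```

```bash
python3 -m jog '0 -28 -2 0 0;0 -28 -2 0 0;0 -29 -2 -3 0;0 0 0 0 0;0 0 0 0 0'; python3 -m jog '0 0 0 0 0;0 0 0 0 0';python3 - <<'E'
from h import *
s=r.sense();print(s["tcp_pos"]);w=cap("wrist");g=cv2.cvtColor(w["pixels"],cv2.COLOR_RGB2GRAY)
a=np.radians(35);u=np.array([np.cos(a),0,np.sin(a)]);v=np.array([0,-1,0.])
L=np.array([.509,.101,.091]);k=np.arange(-30,31,4)/1000;kk=np.arange(-42,43,6)/1000
P=np.array([[L+i*u+j*v for j in kk] for i in k[::-1]])
q=proj(w,P).reshape(len(k),len(kk),2).astype(np.float32)
print(cv2.remap(cv2.blur(g,(3,3)),q[...,0],q[...,1],cv2.INTER_LINEAR))
E
```

```text
time_s: 43.88
tcp_pos: [0.4511, 0.1013, 0.246]
ee_rot: [[1.0, -0.003, 0.001], [-0.003, -1.0, 0.001], [0.001, -0.001, -1.0]]
wrist_force: [-0.1, 0.3, -2.0]
gripper_width: 0.346
gripper_force: 29.5
time_s: 44.12
tcp_pos: [0.451, 0.1012, 0.2454]
ee_rot: [[1.0, -0.003, -0.0], [-0.003, -1.0, -0.0], [-0.0, 0.0, -1.0]]
wrist_force: [0.4, 0.6, -2.6]
gripper_width: 0.35
gripper_force: 29.5
[0.4510415  0.1011927  0.24537201]
[[ 79  78  78  78  79  79  80  80  80  80  80  79  79  78  79]
 [136 134  74  73  73  72  73  74  73  72  73  73  73  72  72]
 [153 206 168 165 167 166 166 162 162 162 162 159 158  81  80]
 [243 248 150 151 151 151 151 154 158 155 156 159 163 139 137]
 [251 253 150 142 142 145 144 141 148 149 153 149 162 156 157]
 [251 252 147  76  97 136  92  95  26  87 134 135 162 156 156]
 [207 206 148  71  96 132  95  96  22  82 126 139 162 146 148]
 [ 89 136 147  74  98 132 100 107  21  80 122 141 162  86  84]
 [ 89 136 149  71 101 138 107 104  20  76 122 139 163  89  89]
 [ 90 138 145  69 104 136 107 105  19  82 125 141 163  90  89]
 [122 149 146 109 128 140 134 127  77 113 131 143 163 116 115]
 [127 152 149 149 149 149 150 153 149 151 151 150 163 133 134]
 [126 141 148 149 150 152 153 153 153 154 155 155 157 130 131]
 [119 118 120 120 120 120 121 121 121 123 122 123 122 124 124]
 [118 117 117 116 115 116 116 117 116 117 118 119 120 120 121]
 [121 120 120 119 119 119 119 118 120 119 121 121 122 124 124]]
```

```bash
for i in 1 2 3 4 5; do python3 -m jog '0 0 0 0 0;0 0 0 0 0;0 0 0 0 0;0 0 0 0 0;0 0 0 0 0'|head -2; done; python3 -m jog '0 5 40 10 -5;0 8 50 10 -8;0 8 55 6 -8;0 8 60 0 -7;0 5 62 0 0'; python3 -m jog '0 0 2 0 0;0 0 0 0 0;0 0 0 0 0;0 0 0 0 0'; python3 - <<'E'
from h import *
s=r.sense();t=s["tcp_pos"];print(t,np.degrees(np.arctan2(s["ee_rot"][1,0],s["ee_rot"][0,0])),(np.array([.4845,.3707,.0875])-t)*1000)
E
```

```text
time_s: 44.8
tcp_pos: [0.4505, 0.1011, 0.2456]
time_s: 45.42
tcp_pos: [0.4505, 0.1011, 0.2456]
time_s: 46.05
tcp_pos: [0.4505, 0.1011, 0.2455]
time_s: 46.68
tcp_pos: [0.4505, 0.1011, 0.2456]
time_s: 47.3
tcp_pos: [0.4506, 0.1011, 0.2455]
time_s: 47.92
tcp_pos: [0.4848, 0.37, 0.2716]
ee_rot: [[0.881, -0.473, 0.0], [-0.473, -0.881, 0.0], [0.0, -0.0, -1.0]]
wrist_force: [1.4, -0.0, -2.1]
gripper_width: 0.345
gripper_force: 29.5
time_s: 48.42
tcp_pos: [0.4847, 0.369, 0.2722]
ee_rot: [[0.881, -0.473, 0.0], [-0.473, -0.881, 0.0], [0.0, -0.001, -1.0]]
wrist_force: [0.3, -0.8, -2.8]
gripper_width: 0.344
gripper_force: 29.5
[0.48469621 0.36897143 0.27216822] -28.247464642757272 [  -0.1962054     1.72856757 -184.66821874]
```

```bash
python3 -m jog '0 0 1.7 -40 0;0 0 0 -50 0;0 0 0 -50 0;0 0 0 -25 0;0 0 0 -10 0'; python3 -m jog '0 0 0 -7 0;0 0 0 -2 0;0 0 0 0 0;0 0 0 0 0'
```

```text
time_s: 49.05
tcp_pos: [0.4843, 0.3706, 0.0953]
ee_rot: [[0.881, -0.473, -0.001], [-0.473, -0.881, -0.002], [-0.0, 0.002, -1.0]]
wrist_force: [-0.0, 0.3, -1.8]
gripper_width: 0.349
gripper_force: 29.5
time_s: 49.55
tcp_pos: [0.4849, 0.3722, 0.0884]
ee_rot: [[0.882, -0.472, 0.001], [-0.472, -0.882, 0.001], [0.0, -0.001, -1.0]]
wrist_force: [-0.6, -0.2, -1.4]
gripper_width: 0.347
gripper_force: 29.5
```

```bash
python3 -m jog '0 0 0 -1 0;0.7 0 0 0 0;0.7 0 0 0 0;0.7 0 0 0 0;0.7 0 0 0 0'; python3 -m jog '0.7 0 0 10 0;0.7 0 0 30 0;0.7 0 0 50 0;0.7 0 0 60 0;0.7 -30 -48 30 0';python3 -m jog '0.7 -10 -20 0 0;0.7 0 0 0 0;0.7 0 0 0 0;0.7 0 0 0 0'; python3 - <<'E'
from h import *
w=cap("wrist");w8=np.load("w8.npy",allow_pickle=True).item();c=cap("top");c4=np.load("top4.npy",allow_pickle=True).item()
print(r.sense()["tcp_pos"])
def grid(im,L,k):
    P=np.array([[np.array(L)+[i,-j,0] for j in k] for i in k[::-1]]);q=proj(im,P).reshape(len(k),len(k),2).astype(np.float32)
    return cv2.remap(cv2.blur(cv2.cvtColor(im["pixels"],cv2.COLOR_RGB2GRAY),(3,3)),q[...,0],q[...,1],cv2.INTER_LINEAR)
k=np.arange(-24,25,6)/1000
for im in(w8,w):print(grid(im,[.485,.371,.122],k))
d=cv2.absdiff(cv2.GaussianBlur(c["pixels"],(3,3),0),cv2.GaussianBlur(c4["pixels"],(3,3),0)).max(2)[185:268,205:440]
n,l,s,ce=cv2.connectedComponentsWithStats((d>35).astype(np.uint8));print([x.tolist() for x in s[1:] if x[4]>10])
g=cv2.cvtColor(c["pixels"],cv2.COLOR_RGB2GRAY)[200:250,235:305]
n,l,s,ce=cv2.connectedComponentsWithStats((g>95).astype(np.uint8))
print([(s[i].tolist(),(ce[i]+[235,200]).round(1).tolist()) for i in range(1,n) if 80<s[i,4]<700])
E
```

```text
time_s: 50.18
tcp_pos: [0.4846, 0.3718, 0.0865]
ee_rot: [[0.881, -0.472, 0.0], [-0.472, -0.881, -0.0], [0.0, 0.0, -1.0]]
wrist_force: [0.3, 0.5, 0.6]
gripper_width: 0.669
gripper_force: 0.0
time_s: 50.8
tcp_pos: [0.4573, 0.3273, 0.2698]
ee_rot: [[0.882, -0.471, 0.006], [-0.471, -0.882, 0.005], [0.003, -0.007, -1.0]]
wrist_force: [-0.7, -0.1, 0.8]
gripper_width: 0.697
gripper_force: 0.0
time_s: 51.3
tcp_pos: [0.4456, 0.3056, 0.2653]
ee_rot: [[0.882, -0.472, -0.001], [-0.472, -0.882, -0.001], [-0.0, 0.001, -1.0]]
wrist_force: [-0.1, 0.4, -0.9]
gripper_width: 0.7
gripper_force: 0.0
[0.44550101 0.30548071 0.2651289 ]
[[185 185 184  46  26  33  72  44  44]
 [196 197 173  19   9   9  10  11  52]
 [197 196  36  32  32  16   8   9   9]
 [181 146  29  33  34  35  30  10   8]
 [188 102  33  34  35  34  34   9   8]
 [174  76  34  35  36  36  15   7  77]
 [173 173 161  43  36  31  10   9  59]
 [181 181 180 180 132 114 178  98  21]
 [182 181 173 173 171 171 172 172 170]]
[[196 197 196 131  11  36 131  67  54]
 [199 198 198  20  10  10  11  46  58]
 [211 209 101  35  32  16  10  10  11]
 [194 188  34  36  36  37  30  10  10]
 [198  52  36  37  37  38  29   9   9]
 [197  51  38  38  39  39  11  10  39]
 [186 188 152  39  41  23  10  50 139]
 [195 196 196 197 123 162 110  23  13]
 [194 194 194 194 192 193 192 182  73]]
[[0, 34, 6, 5, 28]]
[([19, 13, 18, 22, 308], [262.6, 223.2]), ([42, 12, 18, 17, 249], [285.4, 219.6])]
```

```bash
python3 -c "
from station import r
print(r.finish_job())"
```

```text
the job is handed in; nothing more can be done
None
```

I handed the job in at about 51 s of robot time: module2 and module3 (the only modules present) are in the tote, the tote is against the bumper, and the scanner is upright in its tray. I held the beam about 3 s on each label in order (bay, module2, module3, tote), but the interface gives no read confirmation, so I only checked the aim from the wrist pictures.

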